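# Open the dye cupboard: active leaf first, then the flush bolt

### The arm

A 7-joint arm with a two-finger parallel gripper is mounted at the origin on a cart in front of the work surface, level with it; the furniture and walls round the work are solid. World frame = base frame: x ahead of the robot, y to its left, z up, the work surface at z = 0. Lengths are in m, angles in rad, forces in N, time in s.
With the tool pointing down it reaches from about 0.35 to 0.9 m from the base axis. Payload 19.9 kg.
Tool frame: the origin (TCP) lies on the centre line of the jaws, within the pads' length; the fingertips stand 19 mm ahead of it and the grasp point (between the pads) is the TCP (manip.tip_extent is the distance from the TCP to the fingertips, in m); z points along the fingers, y is the line along which they close (so a half turn about z gives the same grasp; the last joint's range is limited). The gripper opens to 94 mm and grips with 3 to 60 N. Pads are 16 mm wide; open, the fingers measure 119 mm over their backs; the gripper's body (75 mm by 177 mm) begins 78 mm behind the grasp point.
Start: joints at [1.19, 0.417, -0.01, 1.614, 0.005, 1.111, -0.053], TCP at [0.208, -0.589, 0.224] pointing down, gripper open.
Joint ranges: [-2.81, 2.81], [-0.39, 2.02], [-1.27, 1.25], [0.06, 2.57], [-1.19, 4.33], [0.19, 2], [-2.82, 2.82]. Speed limits (rad/s): [1.89, 1.89, 2.39, 2.39, 3.01, 3.01, 3.01].

### API

Orientations are given as [roll, pitch, yaw] about the fixed x, y, z axes, in that order (R = Rz(yaw) Ry(pitch) Rx(roll)).
In Python, from bench import manip gives the robot as it stands.
- The arm moves only by the tool carry_out, never from a script. Its arguments are lists of equal length, an entry for each row: "xyz": the shift along the tool's x, y, z in mm, a list of three; "twist": the turn, a rotation vector about the tool's x, y, z in degrees, a list of three; "hand": the gripper's target within -1 to 1 (fully open at 1, half-way at 0, shut at -1). A call has 1 to 12 rows; each row shifts and turns the commanded pose from where the row before left it, along the tool's axes as they then stand; what a row does not reach is not made up. A row lasts 1/12 s, in which the tool goes at most 41.7 mm and 7.16 degrees, less where a joint would pass 70% of its speed; a pose out of reach is approached as far as the arm can. A call is refused whole if a number of a shift passes 41.7 or a number of a turn 7.16, either way. A call with a gripper value outside its range is refused whole. The fingers move at their own pace and stop on an object; the grip force is fixed at half the most. Time passes only in rows, so rows that do not move let the fingers close. It gives the time, the measured TCP pose, the force, the opening and the grip force at its end, in the units of the state.
- manip.get_obs(): the state, without advancing time (a new reading comes with each control period).
- manip.read_camera(name): name is "scene" or "side" or "wrist"; returns a dict with "img" (420x560x3 uint8, red, green, blue), "fov_y" (degrees; the focal length in pixels is half the picture's height over the tangent of half this angle, whatever the lens; pixels are square), "cx", "cy" (the principal point, pixels), "world_from_camera" (4x4, takes a point from camera to world coordinates); the wrist camera has in their place "hand_eye" (4x4, takes a point from camera to tool coordinates, whose origin is the TCP and whose axes are the flange's). Camera axes: x right, y up, looking along -z (the intrinsics and any distortion apply to the point x, -y, -z); pixel columns grow to the right and rows downward; lengths in m; the calibration is good to about 2 mm. The wrist camera is an equidistant fisheye: a pixel r from the principal point sees the ray r / f radians off the axis. A picture is of the moment at which its call begins: read the wrist's pose just before it. There is no depth.
- manip.close_job(): hands the job in; it is judged then, once.
The state is a dict: "clock": time; "joint_pos": joint angles; "joint_vel": joint speeds; "joint_efforts": joint torques, N m; "position": TCP position; "ee_rot": TCP orientation; "contact_force": force on the tool from outside, world axes, zero at the start; "torque": the same for the moment, N m; "grip_width": finger opening in m; "grip_force": force on a finger pad.
Only numpy, scipy, OpenCV 4.12 (cv2) and the standard library are available. Lean on these libraries where they do the work, as an engineer would, in place of code of your own. Each camera call takes 0.05 s, during which the arm holds its last target. There are 200 camera calls.

### The job

Unlock the little green double-door dye cupboard for stocktaking: first swing its left (active) leaf wide open by the bar handle and leave it standing open, then push the red knob of the flush bolt in the edge of the right leaf all the way down, so that the right leaf is free. The bolt must stay up until the left leaf is open.

Things in the scene. Friction and masses are not known exactly. Their poses are not given: they have to be found in the camera images.
- cupboard: Grey steel cupboard 260 mm wide, 120 deep, z = 64 to 200 mm, on a dark pedestal fixed to the table; two green pan-shaped leaves 128 mm wide, 132 high, 40 thick (z = 66 to 198 mm) cover its front. Origin: on the table under its centre; -x out of its front towards the robot, +y to the left, +z up. A steel keeper plate on the roof's front edge, right of the middle, reaches z = 205 mm.
- active_leaf (a joint): Hinge of the left (active) leaf, rad: 0 shut, 1.75 fully open at its stop; may start ajar by up to 0.1. Upright hinge axis at the leaf's left side; it swings out towards the robot. An aluminium strip on its free edge laps 10 mm over the right leaf. It takes about 1.5 N at the handle and stays where it is left.
- leaf_handle (a point): Grip point on the left leaf's upright steel handle bar, the only handle: bar 12 mm thick, z = 120 to 200 mm with a free tip, 34 mm clear of the leaf, on two 8 mm arms (z = 128 and 160). Point: bar axis, z = 180 mm. Axes of the leaf: z up, -x out of its front, +y from free edge to hinge. The hinge axis is 80 mm along +x and 100 mm along +y from here and turns clockwise from above to open.
- bolt (a joint): Travel of the flush bolt, m: 0 up (its steel rod stands in the keeper plate and holds the right leaf shut), 0.020 fully down (released, at its stop). Slides straight down under about 4 N and stays where it is left; starts within 2 mm of the top.
- bolt_knob (a point): Middle of the top of the bolt's red knob, 20 mm (x) by 24 (y) by 8 high; top at z = 186 mm when up. On an arm from the right leaf's edge, 34 mm left of the joint of the leaves and 26 mm in front of the box. Behind the shut left leaf it is under that leaf's top flange, out of reach; with the leaf open it is clear from above. Axes: +x into the cupboard, +y left, z up.

How it is judged:
On the way, in this order (a step that is already met when the one before it is completed fails the run):
1. the left leaf is open by more than 1.2 rad (70 degrees) while the bolt is still up (value of joint active_leaf above 1.2 rad and value of joint bolt below 0.006 m), for 0.2 s.
2. the bolt is down, by more than 15 of its 20 mm (value of joint bolt above 0.015 m), for 0.2 s.
At the end, for the whole second after the job is handed in: The left leaf stands open by more than 1.2 rad (70 degrees) and at rest, and the flush bolt is down by more than 15 of its 20 mm (value of joint active_leaf above 1.2 rad and value of joint bolt above 0.015 m and velocity of joint active_leaf between -0.05 and 0.05 rad/s); the robot touches nothing.
It fails at once if the bolt is pushed down (more than 6 mm) while the left leaf is open by less than 0.9 rad (value of joint bolt above 0.006 m and value of joint active_leaf below 0.9 rad).
It also fails if it takes over 43 s, if anything falls off the work surface, if the arm or the gripper's body presses on something with over 40 N, if the wrist force passes 120 N, or if a joint passes its speed limit or range.

## Working session

There is one attempt and no reset: what is moved stays moved. The work goes in short steps, Python scripts to look and compute and a tool call to move; the robot and the scene stay as the last step left them, time stands still between calls to the robot, and variables do not carry over. Pictures are saved under pics/ and viewed, at most 10 in all, crops included, and the job is handed in when it is done.

Besides the shell and the picture viewer there is one more tool, called after ">>>" as a command line: name --argument value ..., lists and objects as JSON in quotes. carry_out: Moves the arm, as the interface text tells. Its arguments: {"type":"object","properties":{"xyz":{"type":"array","items":{"type":"array","items":{"type":"number"}}},"twist":{"type":"array","items":{"type":"array","items":{"type":"number"}}},"hand":{"type":"array","items":{"type":"number"}}},"required":["xyz","twist","hand"]}

```bash
mkdir -p pics
python3 - <<'E'
from bench import manip
import cv2, numpy as np
o=manip.get_obs(); print({k:np.round(o[k],3) for k in ('clock','position','ee_rot','contact_force','grip_width')}, manip.tip_extent)
ims=[]
for n in('scene','side'):
    c=manip.read_camera(n); print(n,c['fov_y'],c['cx'],c['cy'],[k for k in c]); print(np.round(c['world_from_camera'],3))
    np.savez(n+'.npz',**c); cv2.imwrite(f'pics/{n}0.png',c['img'][:,:,::-1])
E
```

```text
{'clock': np.float64(0.0), 'position': array([ 0.208, -0.589,  0.224]), 'ee_rot': array([-3.14,  0.  ,  0.34]), 'contact_force': array([ 0.656, -0.427,  0.063]), 'grip_width': np.float64(0.094)} 0.019
scene 43.588721085544194 281.8439482182278 216.81195667663408 ['img', 'fov_y', 'cx', 'cy', 'world_from_camera']
[[-0.983 -0.134  0.124  0.686]
 [ 0.182 -0.745  0.642  0.39 ]
 [ 0.006  0.654  0.757  0.772]
 [ 0.     0.     0.     1.   ]]
side 54.7306915343186 281.33322415812324 212.82283201274498 ['img', 'fov_y', 'cx', 'cy', 'world_from_camera']
[[-0.996  0.037 -0.075  0.528]
 [-0.083 -0.558  0.826  0.528]
 [-0.011  0.829  0.559  0.601]
 [ 0.     0.     0.     1.   ]]
```

View pics/scene0.png

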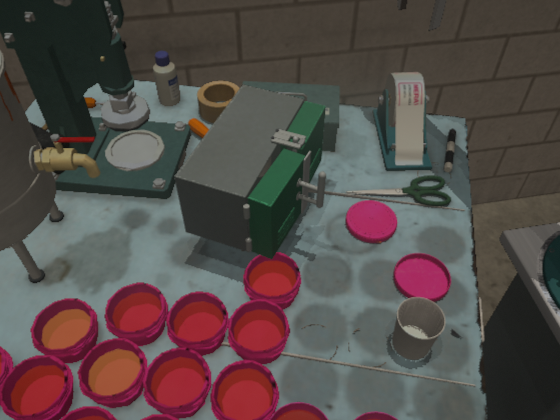

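View pics/side0.png

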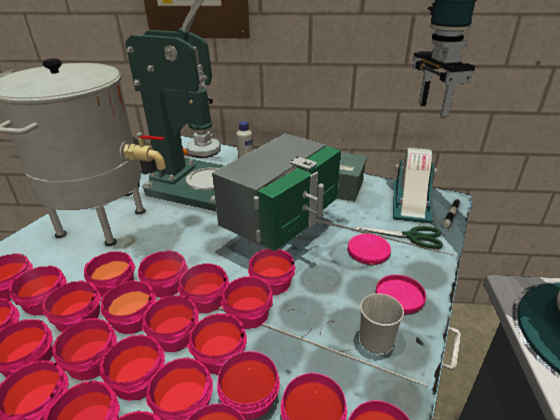

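The scene view shows the cupboard at about (250,170), with its green front facing right towards the robot. The handle tip is near (320,175), and in the side view it is near (313,175). I'll enlarge both to get the corners.

Run:
```python
import cv2, numpy as np
a=np.load('scene.npz')['img'][80:260,170:350,::-1]; b=np.load('side.npz')['img'][125:255,205:370,::-1]
A=cv2.resize(a,None,fx=2.2*1.01,fy=2.2*1.01,interpolation=3); A=cv2.resize(a,(400,400),interpolation=cv2.INTER_CUBIC); B=cv2.resize(b,(400,int(130*400/165)),interpolation=cv2.INTER_CUBIC)
c=np.zeros((400,800,3),np.uint8); c[:,:400]=A; c[:B.shape[0],400:]=B
cv2.imwrite('pics/crop0.png',c)
```

```text
(no output)
```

View pics/crop0.png

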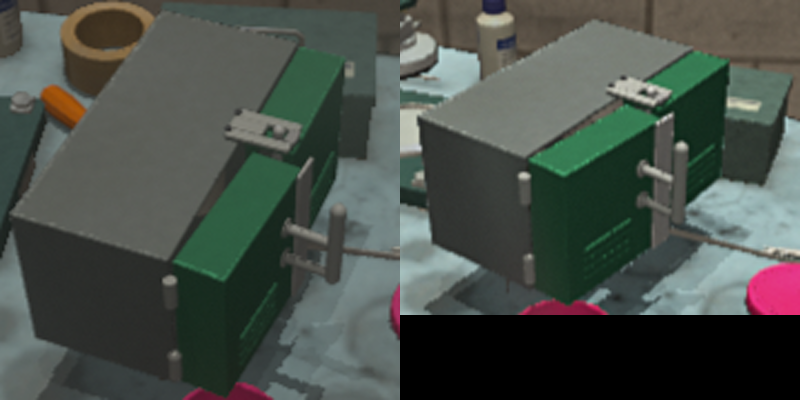

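```bash
cat > h.py <<'E'
import numpy as np
def ray(n,px):
    c=np.load(n+'.npz'); f=210/np.tan(np.radians(float(c['fov_y']))/2); T=c['world_from_camera']
    d=np.array([(px[0]-c['cx'])/f,-(px[1]-c['cy'])/f,-1]); return T[:3,3],T[:3,:3]@d
def onz(n,px,z):
    o,d=ray(n,px); return o+d*(z-o[2])/d[2]
def tri(p,q):
    a,u=ray('scene',p); b,v=ray('side',q)
    s=np.linalg.lstsq(np.c_[u,-v],b-a,rcond=None)[0]; x,y=a+s[0]*u,b+s[1]*v
    return (x+y)/2,np.linalg.norm(x-y)
E
python3 - <<'E'
from h import *
S=lambda x,y:(170+x/2.2222-.5*0,80+y/2.2222); D=lambda x,y:(205+(x-400)/2.4242,125+y/2.4242)
pts={'backL':(S(14,214),D(418,115),.2),'backR':(S(162,12),D(597,22),.2),'frontL':(S(177,262),D(530,157),.2),'leafFL':(S(228,280),D(545,170),.198),
'tip':(S(338,208),D(681,145),.2),'leafFree':(S(302,165),D(657,117),.198),'Rfront':(S(344,62),D(728,62),.198)}
for k,(p,q,z) in pts.items():
    t,e=tri(p,q); print(k,'tri',t.round(4),'err',round(e,4),'sc',onz('scene',p,z)[:2].round(4),'sd',onz('side',q,z)[:2].round(4))
E
```

```text
backL tri [ 0.7379 -0.2049  0.2   ] err 0.001 sc [ 0.7375 -0.2053] sd [ 0.7382 -0.2043]
backR tri [ 0.6022 -0.4394  0.1881] err 0.0021 sc [ 0.6049 -0.4215] sd [ 0.5994 -0.413 ]
frontL tri [ 0.6329 -0.1403  0.2001] err 0.0 sc [ 0.6329 -0.1405] sd [ 0.6329 -0.1406]
leafFL tri [ 0.6101 -0.0957  0.2202] err 0.0117 sc [ 0.6018 -0.1203] sd [ 0.6191 -0.1249]
tip tri [ 0.513  -0.1776  0.1939] err 0.0005 sc [ 0.515  -0.1715] sd [ 0.5131 -0.1674]
leafFree tri [ 0.5319 -0.219   0.1985] err 0.0041 sc [ 0.5299 -0.2213] sd [ 0.5335 -0.2173]
Rfront tri [ 0.469  -0.3401  0.1929] err 0.0014 sc [ 0.4716 -0.333 ] sd [ 0.4692 -0.3302]
```

Triangulation agrees with the given sizes: box depth 123 mm against 120, roof corners at z = 0.200. The cupboard's yaw is about -32°, the hinge is near (0.633,-0.140) and the bar tip near (0.514,-0.172). That leaves the leaf about 0.08 rad ajar. I'll raise the arm and turn it so the fingers close along the leaf's y axis, with tool yaw 143°.

>>> carry_out --xyz '[[0, 0, -7], [0, 0, -7], [0, 0, -7], [0, 0, -7], [0, 0, -7], [0, 0, -7], [0, 0, -7], [0, 0, -7], [0, 0, -7], [0, 0, -7], [0, 0, 0], [0, 0, 0]]' --twist '[[0, 0, -7], [0, 0, -7], [0, 0, -7], [0, 0, -7], [0, 0, -7], [0, 0, -7], [0, 0, -7], [0, 0, -7], [0, 0, -7], [0, 0, -7], [0, 0, -7], [0, 0, -7]]' --hand '[1, 1, 1, 1, 1, 1, 1, 1, 1, 1, 1, 1]'

```text
clock: 1.1
position: [0.2083, -0.5892, 0.2945]
ee_rot: [-3.142, -0.0, 1.812]
contact_force: [-0.0, 0.3, 0.9]
grip_width: 0.0939
grip_force: 0.0
```

>>> carry_out --xyz '[[0, 0, 0], [0, 0, 0], [0, 0, 0], [0, 0, 0], [0, 0, 0], [0, 0, 0], [0, 0, 0]]' --twist '[[0, 0, -7], [0, 0, -7], [0, 0, -7], [0, 0, -7], [0, 0, -7], [0, 0, -5], [0, 0, 0]]' --hand '[1, 1, 1, 1, 1, 1, 1]'

```text
clock: 1.68
position: [0.2081, -0.5892, 0.294]
ee_rot: [3.141, -0.001, 2.508]
contact_force: [0.7, -0.1, -0.1]
grip_width: 0.094
grip_force: 0.0
```

```bash
cat > d.py <<'E'
import sys,numpy as np
from scipy.spatial.transform import Rotation as R
from bench import manip
o=manip.get_obs(); M=R.from_euler('xyz',o['ee_rot'])
def show():
    print('t',round(float(o['clock']),2),'p',np.round(o['position'],4),'rpy deg',np.degrees(o['ee_rot']).round(1),'q',np.round(o['joint_pos'],2),'F',np.round(o['contact_force'],1),'w',round(float(o['grip_width']),4),'gf',round(float(o['grip_force']),1))
def to(t): return (M.inv().apply(np.array(t)-o['position'])*1000).round(1)
if __name__=='__main__':
    show()
    if len(sys.argv)>1: print('tool shift mm',to(eval(sys.argv[1])))
E
python3 d.py '[0.514,-0.172,0.29]'
```

```text
t 1.68 p [ 0.2081 -0.5892  0.294 ] rpy deg [180.   -0.  143.7] q [ 1.48  0.39 -0.4   1.52  0.15  1.26  2.  ] F [ 0.7 -0.1 -0.1] w 0.094 gf 0.0
tool shift mm [2.000e-01 5.173e+02 4.300e+00]
```

>>> carry_out --xyz '[[0, 20, 0], [0, 40, 0], [0, 40, 0], [0, 40, 0], [0, 40, 0], [0, 40, 0], [0, 40, 0], [0, 40, 0], [0, 40, 0], [0, 40, 0], [0, 40, 0], [0, 40, 0]]' --twist '[[0, 0, 0], [0, 0, 0], [0, 0, 0], [0, 0, 0], [0, 0, 0], [0, 0, 0], [0, 0, 0], [0, 0, 0], [0, 0, 0], [0, 0, 0], [0, 0, 0], [0, 0, 0]]' --hand '[1, 1, 1, 1, 1, 1, 1, 1, 1, 1, 1, 1]'

```text
clock: 2.68
position: [0.4828, -0.2179, 0.2945]
ee_rot: [-3.141, 0.0, 2.5]
contact_force: [0.5, -1.5, -0.5]
grip_width: 0.0941
grip_force: 0.0
```

>>> carry_out --xyz '[[0, 30, 0], [0, 27, 0], [0, 0, 0]]' --twist '[[0, 0, 0], [0, 0, 0], [0, 0, 0]]' --hand '[1, 1, 1]'

```text
clock: 2.93
position: [0.5184, -0.1687, 0.2945]
ee_rot: [3.14, -0.0, 2.507]
contact_force: [0.0, -0.2, 0.1]
grip_width: 0.094
grip_force: 0.0
```

```bash
python3 d.py '[0.514,-0.172,0.187]'
python3 - <<'E'
from bench import manip
import numpy as np,cv2
o=manip.get_obs(); c=manip.read_camera('wrist'); np.savez('wrist.npz',pos=o['position'],rot=o['ee_rot'],**c)
print(c['fov_y'],c['cx'],c['cy'],np.round(c['hand_eye'],3))
cv2.imwrite('pics/w1.png',c['img'][:,:,::-1])
E
```

```text
t 2.93 p [ 0.5184 -0.1687  0.2945] rpy deg [179.9  -0.  143.6] q [ 0.83  0.28 -0.69  1.71  0.18  1.22  1.03] F [ 0.  -0.2  0.1] w 0.094 gf 0.0
tool shift mm [  1.5  -5.5 107.5]
65.70646984690485 277.3081604910226 207.6030983573238 [[-0.001  0.968  0.252  0.073]
 [ 1.     0.001  0.     0.001]
 [-0.     0.252 -0.968 -0.16 ]
 [ 0.     0.     0.     1.   ]]
```

View pics/w1.png

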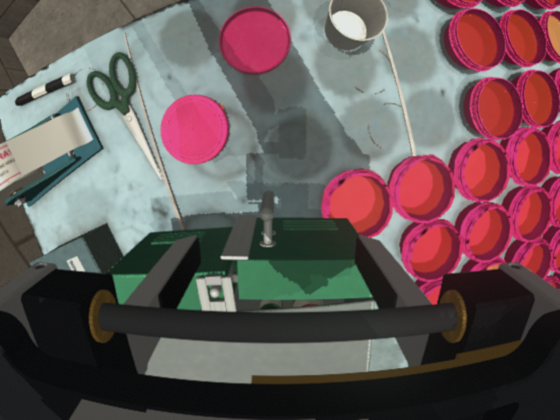

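The wrist view has the handle bar upright near column 267. Its bright tip should be at about (267,240) and its lower end at about (267,195). I'll check that by casting rays.

```bash
cat > w.py <<'E'
import numpy as np
from scipy.spatial.transform import Rotation as R
def wray(px,fn='wrist.npz'):
    c=np.load(fn); f=210/np.tan(np.radians(float(c['fov_y']))/2)
    v=np.array([px[0]-c['cx'],px[1]-c['cy']]); r=np.hypot(*v); th=r/f
    d=np.array([v[0]/r*np.sin(th),-v[1]/r*np.sin(th),-np.cos(th)])
    M=R.from_euler('xyz',c['rot']).as_matrix(); H=c['hand_eye']
    return c['pos']+M@H[:3,3],M@H[:3,:3]@d
def wz(px,z,fn='wrist.npz'):
    o,d=wray(px,fn); return (o+d*(z-o[2])/d[2]).round(4)
E
python3 - <<'E'
from w import *
print(wz((267,241),.2),wz((267,195),.12),wz((348,220),.198),wz((375,297),.198),wz((225,258),.198))
import cv2; i=np.load('wrist.npz')['img'][150:330,180:400,::-1]; cv2.imwrite('pics/w1c.png',cv2.resize(i,None,fx=3,fy=3,interpolation=2))
E
```

```text
[ 0.532 -0.188  0.2  ] [ 0.5133 -0.1767  0.12  ] [ 0.5583 -0.1229  0.198 ] [ 0.6384 -0.1421  0.198 ] [ 0.5237 -0.2274  0.198 ]
```

View pics/w1c.png

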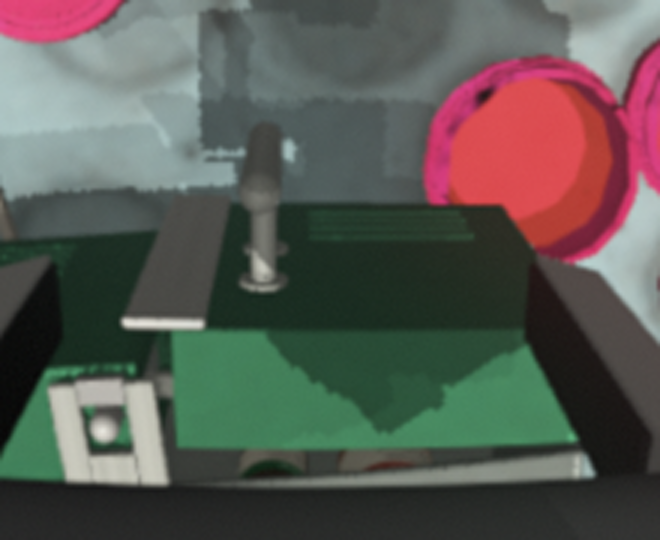

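The bar's tip is at crop (260,190), which is full pixel (266.7,213). The lower bright spot is the foot of the upper arm.

Run:
```python
from w import *
print(wz((266.7,213),.198),wz((268,194),.12)); 
import d; print(d.to([.514,-.172,.187]), d.to(list(wz((266.7,213),.198)[:2])+[.187]))
```

```text
[ 0.5129 -0.1739  0.198 ] [ 0.5131 -0.1752  0.12  ]
[  2.   -2.7 107.3] [  1.7  -4.8 107.3]
```

The bar measures (0.513,-0.174) from all three cameras. Now I'll go down and grip it.

>>> carry_out --xyz '[[2, -5, 0], [0, 0, 20], [0, 0, 20], [0, 0, 20], [0, 0, 20], [0, 0, 15], [0, 0, 12], [0, 0, 0]]' --twist '[[0, 0, 0], [0, 0, 0], [0, 0, 0], [0, 0, 0], [0, 0, 0], [0, 0, 0], [0, 0, 0], [0, 0, 0]]' --hand '[1, 1, 1, 1, 1, 1, 1, 1]'

```text
clock: 3.65
position: [0.5098, -0.1777, 0.1854]
ee_rot: [-3.141, -0.003, 2.501]
contact_force: [0.2, -0.0, -0.6]
grip_width: 0.0939
grip_force: 0.0
```

>>> carry_out --xyz '[[0, 0, 0], [0, 0, 0], [0, 0, 0], [0, 0, 0], [0, 0, 0], [0, 0, 0], [0, 0, 0], [0, 0, 0], [0, 0, 0]]' --twist '[[0, 0, 0], [0, 0, 0], [0, 0, 0], [0, 0, 0], [0, 0, 0], [0, 0, 0], [0, 0, 0], [0, 0, 0], [0, 0, 0]]' --hand '[-1, -1, -1, -1, -1, -1, -1, -1, -1]'

```text
clock: 4.4
position: [0.5115, -0.1766, 0.1875]
ee_rot: [3.142, -0.0, 2.504]
contact_force: [0.5, -0.1, 0.7]
grip_width: 0.0378
grip_force: 0.0
```

```bash
python3 d.py
```

```text
t 4.4 p [ 0.5115 -0.1766  0.1875] rpy deg [180.   -0.  143.5] q [ 0.81  0.38 -0.65  1.84  0.27  1.01  0.98] F [ 0.5 -0.1  0.7] w 0.0378 gf 0.0
```

>>> carry_out --xyz '[[0, 0, 0], [0, 0, 0], [0, 0, 0], [0, 0, 0], [0, 0, 0], [0, 0, 0], [0, 0, 0]]' --twist '[[0, 0, 0], [0, 0, 0], [0, 0, 0], [0, 0, 0], [0, 0, 0], [0, 0, 0], [0, 0, 0]]' --hand '[-1, -1, -1, -1, -1, -1, -1]'

```text
clock: 4.98
position: [0.5118, -0.1765, 0.1875]
ee_rot: [3.141, 0.0, 2.504]
contact_force: [5.2, 1.7, -3.0]
grip_width: 0.0113
grip_force: 30.0
```

```bash
python3 d.py
```

```text
t 4.98 p [ 0.5118 -0.1765  0.1875] rpy deg [180.    0.  143.5] q [ 0.81  0.38 -0.65  1.84  0.27  1.01  0.98] F [ 5.2  1.7 -3. ] w 0.0113 gf 30.0
```

The bar is gripped: width 11.3 mm, 30 N. The hinge lies at (-80,+100) mm in the tool frame, so each 4° row along the arc is a shift of (6.8,5.8).

>>> carry_out --xyz '[[6.8, 5.8, 0], [6.8, 5.8, 0], [6.8, 5.8, 0], [6.8, 5.8, 0], [6.8, 5.8, 0], [6.8, 5.8, 0], [6.8, 5.8, 0], [6.8, 5.8, 0]]' --twist '[[0, 0, 4], [0, 0, 4], [0, 0, 4], [0, 0, 4], [0, 0, 4], [0, 0, 4], [0, 0, 4], [0, 0, 4]]' --hand '[-1, -1, -1, -1, -1, -1, -1, -1]'

```text
clock: 5.65
position: [0.5131, -0.1062, 0.1875]
ee_rot: [3.141, 0.001, 1.942]
contact_force: [7.5, -4.0, -5.7]
grip_width: 0.0113
grip_force: 30.0
```

```bash
python3 d.py '[.6356,-.1437,.1875]'
```

```text
t 5.65 p [ 0.5131 -0.1062  0.1875] rpy deg [1.800e+02 1.000e-01 1.113e+02] q [ 0.63  0.33 -0.58  1.89  0.21  0.99  0.33] F [ 7.5 -4.  -5.7] w 0.0113 gf 30.0
tool shift mm [-79.3 100.5   0.2]
```

>>> carry_out --xyz '[[6.8, 5.8, 0], [6.8, 5.8, 0], [6.8, 5.8, 0], [6.8, 5.8, 0], [6.8, 5.8, 0], [6.8, 5.8, 0], [6.8, 5.8, 0], [6.8, 5.8, 0], [6.8, 5.8, 0], [6.8, 5.8, 0], [6.8, 5.8, 0], [6.8, 5.8, 0]]' --twist '[[0, 0, 4], [0, 0, 4], [0, 0, 4], [0, 0, 4], [0, 0, 4], [0, 0, 4], [0, 0, 4], [0, 0, 4], [0, 0, 4], [0, 0, 4], [0, 0, 4], [0, 0, 4]]' --hand '[-1, -1, -1, -1, -1, -1, -1, -1, -1, -1, -1, -1]'

```text
clock: 6.65
position: [0.581, -0.0272, 0.1875]
ee_rot: [-3.141, 0.001, 1.105]
contact_force: [-1.8, 0.5, 2.6]
grip_width: 0.0111
grip_force: 30.0
```

```bash
python3 d.py '[.6356,-.1437,.1875]'
```

```text
t 6.65 p [ 0.581  -0.0272  0.1875] rpy deg [-180.     0.    63.3] q [ 0.33  0.41 -0.43  1.75  0.2   1.02 -0.64] F [-1.8  0.5  2.6] w 0.0111 gf 30.0
tool shift mm [-79.6 101.1  -0. ]
```

Forces are low and the radius is consistent, so the leaf is open about 1.48 rad. I'll rest, release, lift straight up and start closing the fingers.

>>> carry_out --xyz '[[0, 0, 0], [0, 0, 0], [0, 0, 0], [0, 0, 0], [0, 0, 0], [0, 0, 0], [0, 0, 0], [0, 0, 0], [0, 0, 0], [0, 0, 0], [0, 0, 0], [0, 0, 0]]' --twist '[[0, 0, 0], [0, 0, 0], [0, 0, 0], [0, 0, 0], [0, 0, 0], [0, 0, 0], [0, 0, 0], [0, 0, 0], [0, 0, 0], [0, 0, 0], [0, 0, 0], [0, 0, 0]]' --hand '[-1, -1, 0, 0, 0, 0, 0, 0, 0, 0, 0, 0]'

```text
clock: 7.65
position: [0.581, -0.0274, 0.1874]
ee_rot: [-3.141, -0.0, 1.108]
contact_force: [-0.5, -0.1, 0.9]
grip_width: 0.047
grip_force: 0.0
```

>>> carry_out --xyz '[[0, 0, -10], [0, 0, -20], [0, 0, -20], [0, 0, -20], [0, 0, -20], [0, 0, -20], [0, 0, 0], [0, 0, 0], [0, 0, 0], [0, 0, 0], [0, 0, 0], [0, 0, 0]]' --twist '[[0, 0, 0], [0, 0, 0], [0, 0, 0], [0, 0, 0], [0, 0, 0], [0, 0, 0], [0, 0, 0], [0, 0, 0], [0, 0, 0], [0, 0, 0], [0, 0, 0], [0, 0, 0]]' --hand '[0, 0, 0, 0, -1, -1, -1, -1, -1, -1, -1, -1]'

```text
clock: 8.65
position: [0.5808, -0.0275, 0.2969]
ee_rot: [-3.141, 0.0, 1.108]
contact_force: [-1.0, -0.2, -0.1]
grip_width: 0.0006
grip_force: 0.0
```

```bash
python3 d.py
python3 - <<'E'
from bench import manip
import cv2,numpy as np
for n in('scene','side'):
    c=manip.read_camera(n); np.savez(n+'.npz',**c)
    m=cv2.inRange(cv2.cvtColor(c['img'],cv2.COLOR_RGB2HSV),(0,150,90),(8,255,255)); m[230:]=0
    k,l,s,ce=cv2.connectedComponentsWithStats(m)
    print(n,[(s[i].tolist(),ce[i].round(1).tolist()) for i in range(1,k) if s[i][4]>6])
    I=c['img'][60:270,170:410,::-1]; cv2.imwrite(f'pics/{n}2.png',I)
a=cv2.imread('pics/scene2.png');b=cv2.imread('pics/side2.png')
cv2.imwrite('pics/both2.png',cv2.resize(np.hstack([a,b]),(800,350),interpolation=cv2.INTER_CUBIC))
E
```

```text
t 8.65 p [ 0.5808 -0.0275  0.2969] rpy deg [-179.9    0.    63.5] q [ 0.36  0.31 -0.45  1.62  0.14  1.24 -0.59] F [-1.  -0.2 -0.1] w 0.0006 gf 0.0
scene [([57, 137, 38, 5, 175], [76.0, 139.0])]
side [([138, 135, 26, 5, 79], [151.4, 137.2]), ([289, 177, 13, 10, 83], [294.8, 181.6])]
```

View pics/both2.png

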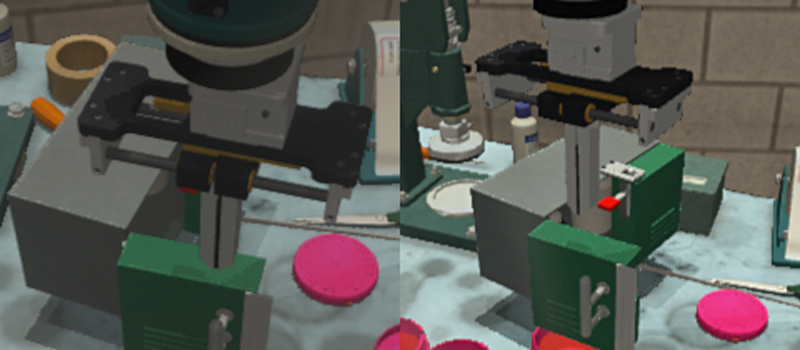

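In the side view the left leaf stands wide open and the red knob is clear and still up, at about pixel (295,181). In the scene view the hand hides it. I'll check the ray against the predicted position.

Run:
```python
from h import *
import d,cv2
img=np.load('side.npz')['img']; m=cv2.inRange(cv2.cvtColor(img,cv2.COLOR_RGB2HSV),(0,150,60),(8,255,255))[170:195,280:310]
hs=cv2.cvtColor(img,cv2.COLOR_RGB2HSV)[170:195,280:310,2]
for r in range(5,18): print(r+170,[int(v) if k else 0 for v,k in zip(hs[r,5:25],m[r,5:25])])
print(onz('side',(295,181),.186)); print(d.to([.5626,-.2093,.29]))
```

```text
175 [0, 0, 0, 0, 0, 0, 0, 0, 0, 0, 0, 0, 0, 0, 0, 0, 0, 0, 0, 0]
176 [0, 0, 0, 0, 0, 0, 0, 0, 0, 0, 0, 0, 0, 0, 0, 0, 0, 0, 0, 0]
177 [0, 0, 0, 0, 0, 0, 0, 0, 0, 0, 139, 0, 0, 0, 0, 0, 0, 0, 0, 0]
178 [0, 0, 0, 0, 0, 0, 0, 0, 179, 234, 237, 220, 180, 180, 0, 0, 0, 0, 0, 0]
179 [0, 0, 0, 0, 0, 0, 152, 227, 240, 246, 245, 244, 239, 241, 237, 0, 0, 0, 0, 0]
180 [0, 0, 0, 0, 0, 174, 233, 247, 243, 240, 240, 240, 242, 244, 243, 200, 177, 0, 0, 0]
181 [0, 0, 0, 0, 199, 240, 248, 244, 241, 239, 239, 240, 242, 245, 233, 154, 146, 0, 0, 0]
182 [0, 0, 0, 0, 188, 228, 240, 242, 242, 242, 242, 242, 242, 229, 170, 116, 99, 0, 0, 0]
183 [0, 0, 0, 0, 133, 157, 180, 204, 229, 240, 243, 240, 217, 165, 109, 81, 0, 0, 0, 0]
184 [0, 0, 0, 0, 98, 105, 118, 137, 162, 181, 200, 190, 149, 107, 65, 0, 0, 0, 0, 0]
185 [0, 0, 0, 0, 0, 0, 0, 99, 108, 121, 138, 129, 97, 61, 0, 0, 0, 0, 0, 0]
186 [0, 0, 0, 0, 0, 0, 0, 0, 0, 0, 101, 91, 0, 0, 0, 0, 0, 0, 0, 0]
187 [0, 0, 0, 0, 0, 0, 0, 0, 0, 0, 0, 0, 0, 0, 0, 0, 0, 0, 0, 0]
[ 0.56594905 -0.20397287  0.186     ]
[-170.9   64.9    7.1]
```

>>> carry_out --xyz '[[-28, 11, 0], [-28, 11, 0], [-28, 11, 0], [-28, 11, 0], [-28, 11, 0], [-28, 10.5, 0], [0, 0, 0], [0, 0, 0]]' --twist '[[0, 0, 0], [0, 0, 0], [0, 0, 0], [0, 0, 0], [0, 0, 0], [0, 0, 0], [0, 0, 0], [0, 0, 0]]' --hand '[-1, -1, -1, -1, -1, -1, -1, -1]'

```text
clock: 9.42
position: [0.5641, -0.2086, 0.297]
ee_rot: [-3.141, 0.0, 1.105]
contact_force: [0.1, 0.3, 1.0]
grip_width: 0.0008
grip_force: 0.0
```

```bash
python3 d.py '[.5643,-.207,.2]'
python3 - <<'E'
from bench import manip
from w import *
from h import onz
import cv2
o=manip.get_obs(); c=manip.read_camera('wrist'); np.savez('wrist.npz',pos=o['position'],rot=o['ee_rot'],**c)
S={'wrist':c,'scene':manip.read_camera('scene'),'side':manip.read_camera('side')}
for n,c in S.items():
    m=cv2.inRange(cv2.cvtColor(c['img'],cv2.COLOR_RGB2HSV),(0,150,170),(8,255,255))
    k,l,s,ce=cv2.connectedComponentsWithStats(m)
    for i in range(1,k):
        if s[i][4]>12:
            p=wz(ce[i],.186) if n=='wrist' else onz(n,ce[i],.186)
            if np.hypot(p[0]-.564,p[1]+.207)<.04: print(n,s[i].tolist(),ce[i].round(1),p.round(4))
cv2.imwrite('pics/w3.png',np.hstack([S['wrist']['img'],S['scene']['img'][:, 100:400]])[::1,:800,::-1])
E
```

```text
t 9.42 p [ 0.5641 -0.2086  0.297 ] rpy deg [-180.     0.    63.3] q [ 0.59  0.34 -0.37  1.58  0.13  1.25 -0.27] F [0.1 0.3 1. ] w 0.0008 gf 0.0
tool shift mm [ 1.5 -0.5 97. ]
```

View pics/w3.png

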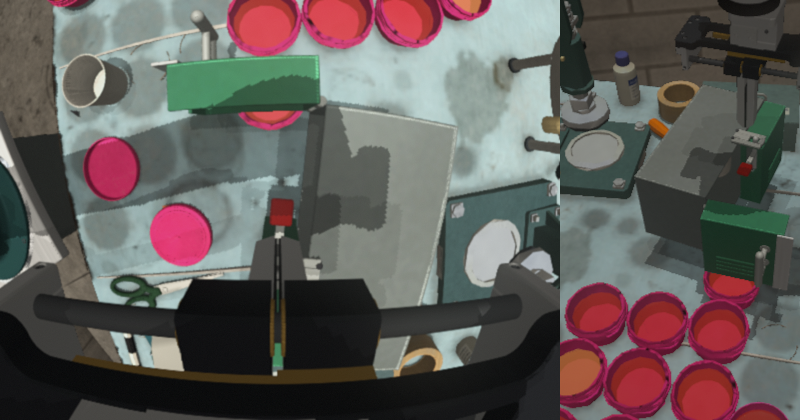

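The wrist view shows the dark-red knob, now in shadow, at about (282,212), and the scene view has it at about (284,169). The leaf is standing open. I'll lower the brightness threshold.

Run:
```python
from bench import manip
from w import *
from h import onz
import cv2
S={'wrist':dict(np.load('wrist.npz')),'scene':manip.read_camera('scene'),'side':manip.read_camera('side')}
for n in('scene','side'): np.savez(n+'.npz',**S[n])
for n,c in S.items():
    m=cv2.inRange(cv2.cvtColor(c['img'],cv2.COLOR_RGB2HSV),(0,140,80),(10,255,255))|cv2.inRange(cv2.cvtColor(c['img'],cv2.COLOR_RGB2HSV),(175,140,80),(180,255,255))
    k,l,s,ce=cv2.connectedComponentsWithStats(m)
    for i in range(1,k):
        if s[i][4]>12:
            f=(lambda q:wz(q,.186)) if n=='wrist' else (lambda q:onz(n,q,.186))
            p=f(ce[i])
            if np.hypot(p[0]-.564,p[1]+.207)<.05: print(n,s[i].tolist(),ce[i].round(1),p.round(4))
            if n=='wrist' and np.hypot(p[0]-.564,p[1]+.207)<.05:
                x,y,w,h=s[i][:4]; print([f(q)[:2] for q in((x,y),(x+w,y),(x+w,y+h),(x,y+h))])
```

```text
wrist [270, 199, 23, 27, 556] [281.2 212.1] [ 0.567  -0.2108  0.186 ]
[array([ 0.5637, -0.1961]), array([ 0.5813, -0.2049]), array([ 0.5707, -0.2268]), array([ 0.5527, -0.2177])]
scene [278, 162, 14, 14, 130] [284.3 168.4] [ 0.5678 -0.2074  0.186 ]
side [289, 178, 13, 9, 77] [294.9 181.8] [ 0.5659 -0.2007  0.186 ]
```

The wrist blob measures 19.7 × 24.3 mm against the given 20 × 24, and the knob centre is about (0.5665,-0.209). I'll shift by (1,2.5), come down to just above it, then press slowly.

>>> carry_out --xyz '[[1, 2.5, 0], [0, 0, 20], [0, 0, 20], [0, 0, 20], [0, 0, 18], [0, 0, 4], [0, 0, 4], [0, 0, 4], [0, 0, 4], [0, 0, 0]]' --twist '[[0, 0, 0], [0, 0, 0], [0, 0, 0], [0, 0, 0], [0, 0, 0], [0, 0, 0], [0, 0, 0], [0, 0, 0], [0, 0, 0], [0, 0, 0]]' --hand '[-1, -1, -1, -1, -1, -1, -1, -1, -1, -1]'

```text
clock: 10.5
position: [0.5676, -0.2072, 0.2036]
ee_rot: [3.141, -0.0, 1.108]
contact_force: [0.3, -0.2, -0.3]
grip_width: 0.0005
grip_force: 0.0
```

```bash
python3 d.py
```

```text
t 10.5 p [ 0.5676 -0.2072  0.2036] rpy deg [180.   -0.   63.5] q [ 0.57  0.42 -0.36  1.68  0.16  1.07 -0.3 ] F [ 0.3 -0.2 -0.3] w 0.0005 gf 0.0
```

>>> carry_out --xyz '[[0, 0, 3], [0, 0, 3], [0, 0, 3], [0, 0, 3], [0, 0, 0]]' --twist '[[0, 0, 0], [0, 0, 0], [0, 0, 0], [0, 0, 0], [0, 0, 0]]' --hand '[-1, -1, -1, -1, -1]'

```text
clock: 10.92
position: [0.5672, -0.2071, 0.1909]
ee_rot: [-3.141, -0.0, 1.108]
contact_force: [0.4, -0.1, -0.2]
grip_width: 0.0005
grip_force: 0.0
```

>>> carry_out --xyz '[[0, 0, 2], [0, 0, 2], [0, 0, 2], [0, 0, 0], [0, 0, 0]]' --twist '[[0, 0, 0], [0, 0, 0], [0, 0, 0], [0, 0, 0], [0, 0, 0]]' --hand '[-1, -1, -1, -1, -1]'

```text
clock: 11.33
position: [0.5673, -0.2072, 0.1853]
ee_rot: [-3.141, -0.0, 1.108]
contact_force: [1.5, 1.1, 2.6]
grip_width: 0.0005
grip_force: 1.2
```

```bash
python3 - <<'E'
from bench import manip
import cv2,numpy as np
t=[]
for n,(r,c0) in {'scene':(100,210),'side':(110,220)}.items():
    c=manip.read_camera(n); np.savez(n+'.npz',**c); t.append(c['img'][r:r+130,c0:c0+130,::-1])
cv2.imwrite('pics/p4.png',cv2.resize(np.hstack(t),(800,400),interpolation=cv2.INTER_CUBIC))
E
python3 d.py
```

```text
t 11.43 p [ 0.5673 -0.2072  0.1853] rpy deg [-180.    -0.    63.5] q [ 0.57  0.44 -0.35  1.7   0.17  1.03 -0.3 ] F [1.  0.5 1.6] w 0.0005 gf 0.9
```

View pics/p4.png

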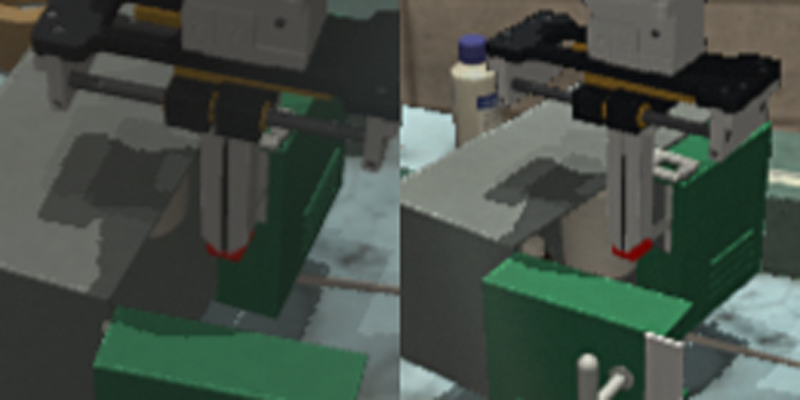

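Both views show the closed fingertips sitting on the red knob, with the tips at z = 0.166, so it is about 19.7 mm down. I'll nudge it a little more to feel the stop, then lift away.

>>> carry_out --xyz '[[0, 0, 1], [0, 0, 0.5], [0, 0, 0]]' --twist '[[0, 0, 0], [0, 0, 0], [0, 0, 0]]' --hand '[-1, -1, -1]'

```text
clock: 11.68
position: [0.5677, -0.2074, 0.185]
ee_rot: [3.14, 0.0, 1.108]
contact_force: [-4.3, 1.5, 16.2]
grip_width: 0.0003
grip_force: 8.2
```

>>> carry_out --xyz '[[0, 0, -5], [0, 0, -15], [0, 0, -20], [0, 0, -30], [0, 0, -30], [0, 0, -20], [-30, 0, 0], [-40, 0, 0], [-40, 0, 0], [-40, 0, 0], [-30, 0, 0], [0, 0, 0]]' --twist '[[0, 0, 0], [0, 0, 0], [0, 0, 0], [0, 0, 0], [0, 0, 0], [0, 0, 0], [0, 0, 0], [0, 0, 0], [0, 0, 0], [0, 0, 0], [0, 0, 0], [0, 0, 0]]' --hand '[-1, -1, -1, -1, -1, -1, -1, -1, -1, -1, -1, -1]'

```text
clock: 12.68
position: [0.4826, -0.3746, 0.3033]
ee_rot: [-3.14, 0.002, 1.099]
contact_force: [-0.4, 0.3, -0.2]
grip_width: 0.0005
grip_force: 0.0
```

```bash
python3 - <<'E'
from bench import manip
import cv2,numpy as np
t=[]
for n,(r,c0) in {'scene':(100,210),'side':(110,220)}.items():
    c=manip.read_camera(n); np.savez(n+'.npz',**c); t.append(c['img'][r:r+130,c0:c0+130,::-1])
cv2.imwrite('pics/p5.png',cv2.resize(np.hstack(t),(800,400),interpolation=cv2.INTER_CUBIC))
from h import *
R=[]
for n in('scene','side'):
    g=np.load(n+'.npz')['img']; hsv=cv2.cvtColor(g,cv2.COLOR_RGB2HSV); m=cv2.inRange(hsv,(0,150,80),(10,255,255)); 
    k,l,s,ce=cv2.connectedComponentsWithStats(m)
    L=[i for i in range(1,k) if 20<s[i][4]<400 and np.hypot(*(onz(n,ce[i],.17)[:2]-[.567,-.208]))<.03]; print(n,[(s[i].tolist(),ce[i].round(1)) for i in L]); R+= [ce[i] for i in L][:1]
if len(R)==2: print(tri(*R))
E
python3 d.py
```

```text
scene [([277, 171, 16, 13, 142], array([284.1, 176.9]))]
side [([289, 185, 13, 10, 78], array([294.6, 189.4]))]
(array([ 0.56684218, -0.21405423,  0.15991471]), np.float64(0.0006806612310487423))
t 12.78 p [ 0.4861 -0.3691  0.3035] rpy deg [-179.9   -0.    63.3] q [ 0.82  0.35 -0.29  1.55  0.1   1.27  0.05] F [ 0.7 -0.1  0.8] w 0.0006 gf 0.0
```

View pics/p5.png

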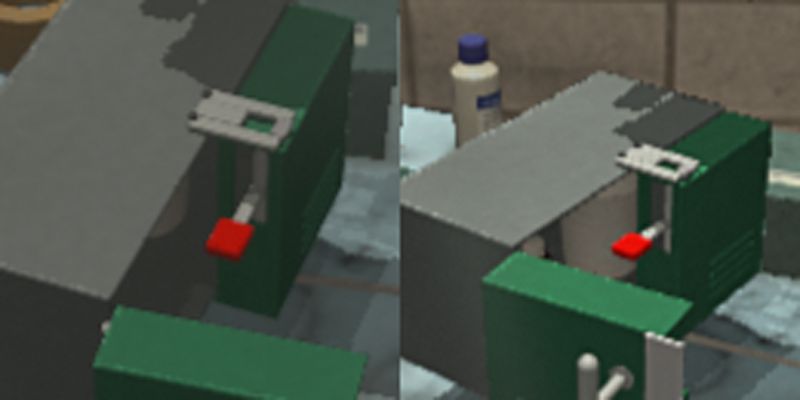

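The force rose to 16 N at the stop. The knob now triangulates to z ≈ 0.16, the keeper's hole is empty, the leaf stands open and the arm is clear of everything. I'll hand it in.

```bash
python3 -c "
from bench import manip
print(manip.close_job())"
```

```text
the job is handed in; nothing more can be done
None
```

The job is handed in, with no verdict shown: the left leaf stands open at about 1.48 rad, the bolt knob is pressed down to its stop, and the arm is clear of everything, about 13 s into the 43 s limit.

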